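# Snap the cover onto a packing case of anchor barrels

## Task

Close the open packing case: take just the top cover from the stack of long covers, lay it squarely over the case and press it down, firmly but without ramming it, until both end catches snap over its ends and it sits flush on the rim. Leave the other covers and everything else on the bench where they are. Finish while still holding the cover and pressing it firmly down onto the case; do not let go of it.

Things in the scene. Friction and masses are not known exactly. Their poses are not given: they have to be found in the camera images.
- case: packing case for three steel barrels, bolted to the bench; grey plastic box 150 (x) x 56 (y) mm, open at the top, walls 5 mm thick, rim 60 mm above the bench, on a dark steel baseplate 240 x 90 x 8 mm. Origin: underside centre. x = length, with a catch at either end; y = width, z up. Three barrels stand inside, their tops 6 mm below the rim.
- case_rim: the black rim of the case (a rigid frame 150 x 56 mm) on which the cover's underside comes to rest; origin at the centre of the rim's top face, axes as the case. It has no guides along its long sides: the cover is centred by the robot.
- rim_centre (a point): centre of the rim's top face, 60 mm above the bench, axes as the case; a seated cover's origin lies here with its x along the case's x (either way round).
- catch_a (a joint): sprung steel catch, 26 mm wide, at the case's +x end: 0 = home (m), grows as it is pushed outward along the case's +x, to 0.012 at most. Spring 3 N plus 0.7 N per mm. Its nose hangs 4 mm in over the seated cover's lip, underside 5.5 mm above the rim; above it a ramp leads from 4 mm inside the cover's end to 5 mm outside, its top 24 mm above the rim.
- catch_b (a joint): the same catch at the -x end; grows outward along the case's -x. A cover pressed down meets the ramps with its underside about 15 mm above the rim, needs some 10 to 20 N just before it passes the noses (7.5 mm above), then the force falls off, and at 1.5 mm above the rim the catches spring home over the lips. Seated, the cover has 2 mm of play at each end.
- long_board: plywood board 170 x 85 x 18 mm fixed to the bench, under the stack of three long covers, which lie up to 4 mm and 0.06 rad out of line. Origin: underside centre.
- short_board: the same board under the stack of three short covers; the two stacks may change places.
- cover_top: rigid grey plastic panel, 150 long (x) x 60 wide (y) x 10 thick (z) mm; both short ends are rebated, so the top 6 mm is 9 mm shorter at each end and a 4 mm thick lip sticks out there. The topmost long cover, the one to use: 95 g or so, underside 38 mm above the bench. Take it across its 60 mm width. Origin: centre of its underside.
- cover_mid: rigid grey plastic panel, 150 long (x) x 60 wide (y) x 10 thick (z) mm; both short ends are rebated, so the top 6 mm is 9 mm shorter at each end and a 4 mm thick lip sticks out there. Second of the long stack, stays. Origin: centre of its underside.
- cover_low: rigid grey plastic panel, 150 long (x) x 60 wide (y) x 10 thick (z) mm; both short ends are rebated, so the top 6 mm is 9 mm shorter at each end and a 4 mm thick lip sticks out there. Bottom of the long stack, stays. Origin: centre of its underside.
- short_top: rigid grey plastic panel, 105 long (x) x 60 wide (y) x 10 thick (z) mm; both short ends are rebated, so the top 6 mm is 9 mm shorter at each end and a 4 mm thick lip sticks out there. Topmost of the short covers, for another case; stays. Origin: centre of its underside.
- short_mid: rigid grey plastic panel, 105 long (x) x 60 wide (y) x 10 thick (z) mm; both short ends are rebated, so the top 6 mm is 9 mm shorter at each end and a 4 mm thick lip sticks out there. Second of the short stack, stays. Origin: centre of its underside.
- short_low: rigid grey plastic panel, 105 long (x) x 60 wide (y) x 10 thick (z) mm; both short ends are rebated, so the top 6 mm is 9 mm shorter at each end and a 4 mm thick lip sticks out there. Bottom of the short stack, stays. Origin: centre of its underside.
- head_seven: bystander, loose: round plated steel anchor head, 104 mm across, 48 high, seven holes. Origin: underside centre.
- head_five: bystander, loose: round plated steel anchor head, 84 mm across, 45 high, five holes. Origin: underside centre.
- barrel_one: bystander, loose: plated steel barrel, 43 mm across, 40 high. Origin: underside centre.
- barrel_two: bystander, loose: the same kind of barrel. Origin: underside centre.
- wrench: bystander, loose: wrench lying on the bench, along its x. Origin: underside centre.
- hammer: bystander, loose: hammer lying on the bench, along its x. Origin: underside centre.
- oil_bottle: bystander, loose: black oil bottle, 56 mm across, 150 high. Origin: underside centre.

How it is judged (in metres and radians):
On the way, in this order (a step that is already met when the one before it is completed fails the run):
1. the top long cover is lifted clear of the stack in the gripper (height (world z) of cover_top above 0.065 m and contact force between the fingers and cover_top above 1 N and contact force between cover_top and cover_mid below 0.05 N), for 0.2 s.
2. the cover is pressed between the catches and spreads them (value of joint any of catch_a, catch_b above 0.001 m).
3. the cover is flush on the rim and both catches have sprung home over its ends (z of cover_top in the frame of rim_centre between -0.003 and 0.002 m and y of cover_top in the frame of rim_centre between -0.007 and 0.007 m and x of cover_top in the frame of rim_centre between -0.005 and 0.005 m and angle between the x axis of cover_top and the x axis of case, either way round below 0.09 rad and angle between cover_top's own z axis and vertical below 0.03 rad and value of joint each of catch_a, catch_b below 0.0025 m), for 0.2 s.
At the end, for the whole second after the job is handed in: cover_top on the rim (within 2 mm), centred within 7 mm across and 5 mm along, turned < 0.09 rad, tilted < 0.03 rad; both catches within 2.5 mm of home; fingers on it, pressed onto the rim with > 4 N; other covers within 20 mm, bystanders within 30 mm of their starts (all of step 3 and contact force between cover_top and case_rim above 4 N and contact force between the fingers and cover_top above 3 N and distance of each of cover_mid, cover_low, short_top, short_mid, short_low from where it was at the start of the episode below 0.02 m and distance of each of head_seven, head_five, barrel_one, barrel_two, wrench, hammer, oil_bottle from where it was at the start of the episode below 0.03 m); the arm keeps its last pose, push and grip.
It fails at once if the cover was rammed: more than 60 N between the cover and the rim (contact force between cover_top and case_rim above 60 N).
It fails at once if another cover was moved more than 20 mm (distance of any of cover_mid, cover_low, short_top, short_mid, short_low from where it was at the start of the episode above 0.02 m).
It fails at once if a bystander was moved more than 30 mm (distance of any of head_seven, head_five, barrel_one, barrel_two, wrench, hammer, oil_bottle from where it was at the start of the episode above 0.03 m).
It also fails if it takes over 45 s, if anything falls off the work surface, if the arm or the gripper's body presses on something with over 40 N, if the wrist force passes 120 N, or if a joint passes its speed limit or range.

## Robot

A 7-joint arm with a two-finger parallel gripper is mounted at the origin on the work surface. World frame = base frame: x ahead of the robot, y to its left, z up, the work surface at z = 0. Lengths are in mm, angles in rad, forces in N, time in s.
With the tool pointing down it reaches from about 400 to 875 mm from the base axis. Payload 4.4 kg.
Tool frame: the origin (TCP) lies midway between the tips of the shut fingers; the grasp point (between the pads) lies 19 mm behind it; z points along the fingers, y is the line along which they close (so a half turn about z gives the same grasp; the last joint's range is limited). The gripper opens to 85 mm and grips with 20 to 120 N. Pads are 22 mm wide; open, the fingers measure 114 mm over their backs; the gripper's body (76 mm by 85 mm) begins 54 mm behind the grasp point. The pads swing forward as they close: fully open they stand 13 mm farther back than shut.
Start: joints at [-1.358, 0.628, 0.038, 1.517, -0.027, 0.996, -0.02], TCP at [178.857, 624.922, 231.313] pointing down, gripper open.
Joint ranges: [-3.06, 3.06], [-0.37, 2.12], [-1.25, 1.32], [0.18, 2.47], [-1.1, 4.24], [0.23, 1.98], [-2.94, 2.94]. Speed limits (rad/s): [2.57, 2.57, 3.14, 3.14, 3.14, 3.14, 3.14].

## Interface

Orientations are given as a unit quaternion [x, y, z, w].
In Python, from rig import robot gives the robot as it stands.
- The arm moves only by the tool inch_along, called by a JSON object that holds its "method" and its "body", one argument or row to a line. Schema: {"type":"object","properties":{"motion":{"type":"array","items":{"type":"object","properties":{"x":{"type":"number"},"y":{"type":"number"},"z":{"type":"number"},"rz":{"type":"number"}},"additionalProperties":false},"minItems":1,"maxItems":5},"finger_gap":{"type":"number"},"only":{"type":"string"},"quiet":{"type":"boolean"},"lines":{"type":"string"}},"required":["motion"],"additionalProperties":false}. motion is a list of rows, 1 to 5 of them, each an object with the fields x, y, z (the shift in mm), rz (a turn about the tool's z in rad); a field left out counts as zero; each row shifts and turns the commanded pose from where the row before left it, along the tool's axes as they then stand; what a row does not reach is not made up. A row lasts 1/8 s, in which the tool goes at most 62.5 mm and 0.188 rad, less where a joint would pass 70% of its speed; a pose out of reach is approached as far as the arm can. finger_gap is the opening from 0.0 (shut) to 1.0 (fully open), set as the call begins (left out keeps the last). The fingers move at their own pace and stop on an object; the grip force is fixed at half the most. Time passes only in rows, so rows that do not move let the fingers close. The tool returns the time, the measured TCP pose, the force, the opening and the grip force at its end. only (a regular expression) keeps the lines of the reply that match it, lines (a string "A,B") keeps lines A to B, and quiet returns only ok. Input that does not fit is refused with a message, and nothing moves.
- robot.state(): the state, without advancing time (a new reading comes with each control period).
- robot.snapshot(name): name is "scene" or "top"; returns (picture, depth): 480x640x3 uint8, red, green, blue; 480x640 float32, mm along the optical axis (not along the pixel's ray), 0 where there is no reading.
- robot.calibration(name): a dict with "vfov" (degrees; the focal length in pixels is half the picture's height over the tangent of half this angle, whatever the lens; pixels are square), "cx", "cy" (the principal point, pixels), "distortion" ([k1, k2, p1, p2, k3] as OpenCV has them; the pictures are not rectified), "rvec" (rotation vector, rad) and "tvec" (3), from world to camera coordinates, as OpenCV has them. Camera axes: x right, y down, z forward; pixel columns grow to the right and rows downward; lengths in mm; the calibration is good to about 2 mm. A picture is of the moment at which its call begins. calibration takes no time and is no camera call.
- robot.job_done(): hands the job in; it is judged then, once.
The state is a dict: "time_s": time; "joint_positions": joint angles; "qd": joint speeds; "joint_torque": joint torques, N m; "position": TCP position; "tool_rot": TCP orientation; "ft_force": force on the tool from outside, world axes, zero at the start; "ft_torque": the same for the moment, N m; "width": opening from 0.0 (shut) to 1.0 (fully open); "grip_force": force on a finger pad.
Only numpy, scipy, OpenCV 4.12 (cv2) and the standard library are available. Lean on these libraries where they do the work, as an engineer would, in place of code of your own. Each camera call takes 0.05 s, during which the arm holds its last target. There are 200 camera calls.

## Working session

There is one attempt and no reset: what is moved stays moved. The work goes in short steps, Python scripts to look and compute and a tool call to move; the robot and the scene stay as the last step left them, time stands still between calls to the robot, and variables do not carry over. Pictures are saved under pics/ and viewed, at most 10 in all, crops included, and the job is handed in when it is done.

```bash
mkdir -p pics; cat > h.py <<'E'
import numpy as np, cv2
from rig import robot
def cal(n):
    c=robot.calibration(n); f=240/np.tan(np.radians(c['vfov'])/2)
    K=np.array([[f,0,c['cx']],[0,f,c['cy']],[0,0,1.]]); R=cv2.Rodrigues(np.array(c['rvec'],float))[0]
    return K,np.array(c['distortion'],float),R,np.array(c['tvec'],float).ravel()
def rays(n,uv):
    K,D,R,t=cal(n); p=cv2.undistortPoints(np.array(uv,float).reshape(-1,1,2),K,D).reshape(-1,2)
    return -R.T@t, np.c_[p,np.ones(len(p))]@R
def at_z(n,uv,z):
    o,d=rays(n,uv); return o+d*((z-o[2])/d[:,2])[:,None]
def cloud(n,dep):
    v,u=np.mgrid[:480,:640]; o,d=rays(n,np.c_[u.ravel(),v.ravel()])
    return (o+d*dep.reshape(-1,1)).reshape(480,640,3)
def proj(n,P):
    K,D,R,t=cal(n); return cv2.projectPoints(np.array(P,float).reshape(-1,1,3),R,t,K,D)[0].reshape(-1,2)
E
python3 - <<'E'
from h import *
for n in("scene","top"):
    p,d=robot.snapshot(n); cv2.imwrite(f"pics/{n}0.png",p[...,::-1]); np.save(f"{n}0.npy",d)
    K,D,R,t=cal(n); print(n,-R.T@t,R[2],K[0,0],D,(d>0).mean())
print(robot.state())
E
```

```text
scene [1616.43277694  -74.59435613  759.51518424] [-0.81483658  0.06860941 -0.57561628] 532.596155010669 [-0.10055029  0.          0.          0.          0.        ] 0.9904915364583333
top [ 462.92069809   11.77147772 1538.20935212] [ 0.09392936  0.00960954 -0.99553249] 508.3762693875548 [-0.0984774  0.         0.         0.         0.       ] 0.9959147135416667
{'time_s': 0.1, 'joint_positions': array([-1.35782199,  0.62928918,  0.03844068,  1.51826406, -0.02702534,
        0.99630645, -0.02003056]), 'qd': array([-0.00046782, -0.00210077, -0.00028367, -0.00437034, -0.00089679,
       -0.00083236,  0.00164754]), 'joint_torque': array([ 3.07640272e-03, -5.64529431e+01,  1.23029027e+00, -1.93971097e+01,
        1.12375355e-02,  5.44480528e-03,  6.46394138e-07]), 'position': array([178.67140625, 624.37416175, 230.459195  ]), 'tool_rot': array([ 1.38956481e-01,  9.90298102e-01, -8.66010095e-04, -1.23525978e-04]), 'ft_force': array([ 0.49256317,  0.06698902, -0.37602279]), 'ft_torque': array([ 0.01379358, -0.06081547,  0.05703328]), 'grip_force': 0.0, 'width': 0.9979070446461362}
```

View pics/top0.png

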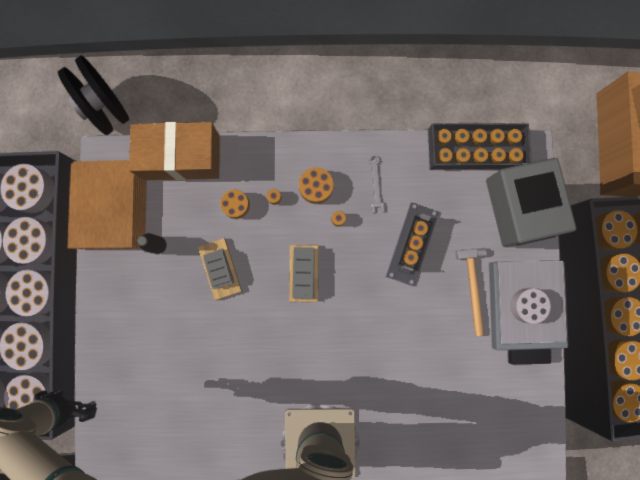

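View pics/scene0.png

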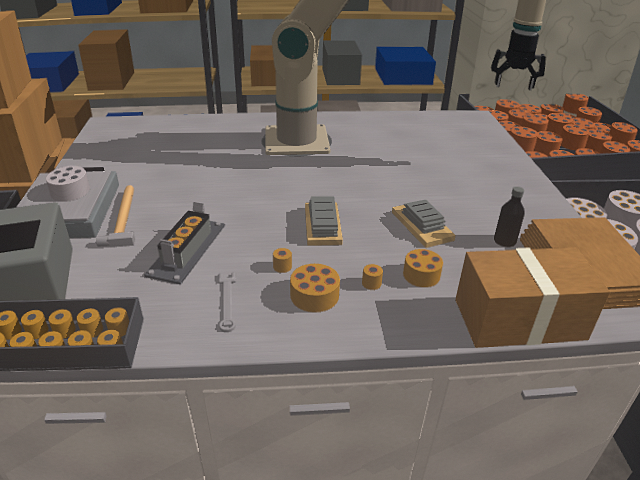

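The top view shows the long stack at about (304,273), the short stack at about (219,268), and the case at about (413,243), tilted. In the scene view the long stack is at (323,218) and the case at (185,240). I'll enlarge these areas.

```bash
python3 - <<'E'
from h import *
def crop(n,x,y,w,h,s):
    p=cv2.imread(f"pics/{n}0.png")[y:y+h,x:x+w]; p=cv2.resize(p,None,fx=s,fy=s,interpolation=cv2.INTER_CUBIC)
    for k in range(0,w,10): cv2.putText(p,str(x+k),(k*s,8),0,.3,(0,255,255),1); cv2.line(p,(k*s,8),(k*s,13),(0,255,255),1)
    for k in range(0,h,10): cv2.putText(p,str(y+k),(0,k*s+4),0,.3,(0,255,255),1); cv2.line(p,(20,k*s),(25,k*s),(0,255,255),1)
    return p
a=np.hstack([crop("top",280,238,45,70,8),crop("top",385,200,55,88,8)[:560]])
cv2.imwrite("pics/c1.png",a)
b=np.hstack([crop("scene",300,190,48,60,8),crop("scene",140,198,50,90,8)[:480]]); 
b=np.hstack([crop("scene",300,190,48,60,7)[:420],np.zeros((420,4,3),np.uint8),crop("scene",160,195,60,60,7)])
cv2.imwrite("pics/c2.png",b); print(a.shape,b.shape)
for n in("top","scene"):
    d=np.load(n+"0.npy"); C=cloud(n,d)
    # cloud-based: long stack top and rim
    for nm,c,zr in(("long",(475,47),(42,56)),("case",(560,-270),(52,68)),("short",(0,0),(1,0))):
        pass
    m=(C[...,2]>42)&(C[...,2]<54)&(C[...,0]>350)&(C[...,0]<650)&(abs(C[...,1]-20)<110)
    if m.sum(): 
        P=C[m]; print(n,m.sum(),P.mean(0),np.median(P[:,2])); print(cv2.minAreaRect(P[:,:2].astype(np.float32)))
    b=[C[273,304],C[278,285],C[268,219]] if n=="top" else [C[218,323],C[240,325]]; print(np.round(b,1))
E
```

```text
(560, 800, 3) (420, 760, 3)
top 933 [504.98442121  42.54416299  48.37020584] 48.534601977653665
((549.5755004882812, 24.436431884765625), (105.66353607177734, 257.5730895996094), 67.1092758178711)
[[5.039e+02 3.960e+01 5.290e+01]
 [4.909e+02 9.820e+01 4.000e-01]
 [5.213e+02 2.892e+02 5.170e+01]]
scene 739 [514.65381723  38.96224842  46.19490185] 46.28702794097171
((512.3494262695312, 39.20988464355469), (60.21882247924805, 147.32220458984375), 87.65277862548828)
[[539.2  35.9  43.5]
 [589.   37.1  13.3]]
```

View pics/c1.png

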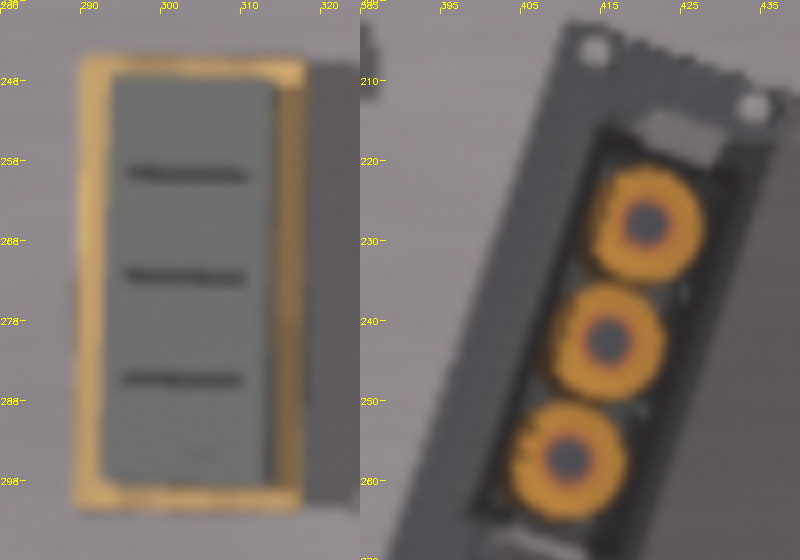

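View pics/c2.png

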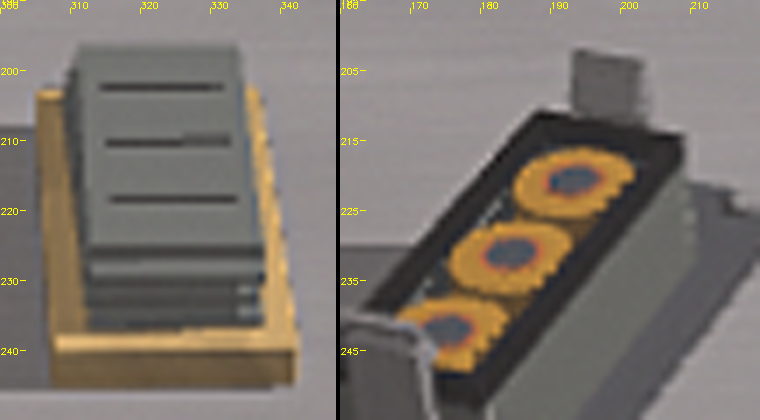

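The top crop shows the cover's three marks, centred near (303.1,272.7), and the barrels at about (420.8,227.8), (416.1,242.7) and (411.3,257.5). In the scene crop the same marks sit near (324,210), and the rim corners are near (188,211), (209,214) and (180,253). I'll triangulate from these.

```bash
python3 - <<'E'
from h import *
T1=lambda x,y:((x+.5)/8-.5+280,(y+.5)/8-.5+238)
T2=lambda x,y:((x-360+.5)/8-.5+385,(y+.5)/8-.5+200)
S1=lambda x,y:((x+.5)/7-.5+300,(y+.5)/7-.5+190)
S2=lambda x,y:((x-340+.5)/7-.5+160,(y+.5)/7-.5+195)
def tri(a,b):
    (o1,d1),(o2,d2)=rays("top",[a]),rays("scene",[b]); d1=d1[0]/np.linalg.norm(d1);d2=d2[0]/np.linalg.norm(d2)
    s=np.linalg.lstsq(np.c_[d1,-d2],o2-o1,rcond=None)[0]; p,q=o1+s[0]*d1,o2+s[1]*d2
    return np.round((p+q)/2,1),np.round(p-q,1)
for nm,a,b in[("m+",T1(188,174),S1(173,199)),("m0",T1(185,277),S1(168,141)),("m-",T1(182,380),S1(161,87)),
 ("b+",T2(646,222),S2(450,328)),("b0",T2(609,341),S2(512,252)),("b-",T2(570,460),S2(573,180)),
 ("r++",T2(600,130),S2(480,405)),("r-+",T2(472,512),S2(683,135))]: print(nm,*tri(a,b))
print("cover edges mid",at_z("top",[T1(106,277),T1(272,277),T1(189,74),T1(187,488)],48).round(1))
print("lip ends scene",at_z("scene",[S1(92,263),S1(265,263)],48).round(1), at_z("scene",[S1(78,45),S1(238,45)],42).round(1))
print("rim top-cam",at_z("top",[T2(600,130),T2(472,512),T2(742,175)],60).round(1))
print("rim scene",at_z("scene",[S2(537,110),S2(683,135),S2(480,405)],60).round(1))
# depth checks
for n in("top","scene"):
    C=cloud(n,np.load(n+"0.npy"))
    for c in((504,40),): 
        m=(abs(C[...,0]-c[0])<40)&(abs(C[...,1]-c[1])<20); print(n,np.median(C[m][:,2]),C[m][:,2].std())
E
```

```text
m+ [544.1  40.3  46.6] [0.3 3.5 0.1]
m0 [506.3  41.9  46.3] [0.3 3.5 0.1]
m- [468.7  43.   45.4] [0.4 4.2 0.1]
b+ [ 633.7 -305.4   54.4] [-0.1  1.8 -0.4]
b0 [ 590.  -290.8   53.2] [-0.2  2.4 -0.5]
b- [ 546.5 -275.4   52.3] [-0.2  2.7 -0.5]
r++ [ 668.8 -291.1   49.3] [-0.2  3.  -0.6]
r-+ [ 527.7 -238.6   57.1] [-0.2  3.9 -0.7]
cover edges mid [[506.8  72.5  48. ]
 [506.1  11.7  48. ]
 [581.   41.3  48. ]
 [429.6  43.7  48. ]]
lip ends scene [[583.7   7.6  48. ]
 [586.7  65.9  48. ]] [[432.   13.2  42. ]
 [434.9  72.6  42. ]]
rim top-cam [[ 667.2 -287.4   60. ]
 [ 527.5 -236.1   60. ]
 [ 649.9 -339.4   60. ]]
rim scene [[ 513.1 -292.2   60. ]
 [ 531.8 -239.9   60. ]
 [ 682.7 -289.4   60. ]]
top 48.94203343960851 3.0690748015298186
scene 46.43617122075449 1.4094255844171184
```

{"method": "inch_along", "body": {
  "motion": [
    {"x": -43, "y": -42.7},
    {"x": -43, "y": -42.7},
    {"x": -43, "y": -42.7},
    {"x": -43, "y": -42.7},
    {"x": -43, "y": -42.7}
  ],
  "finger_gap": 1.0
}}

```text
time_s: 0.72
position: [327.5, 358.6, 231.2]
tool_rot: [0.139, 0.99, -0.0, 0.0]
ft_force: [1.1, -0.4, -1.0]
width: 1.002
grip_force: 0.0
```

{"method": "inch_along", "body": {
  "motion": [
    {"x": -43, "y": -42.7},
    {"x": -43, "y": -42.7},
    {"x": -43, "y": -42.7},
    {"x": -43, "y": -42.7},
    {"x": -43, "y": -42.7}
  ]
}}

```text
time_s: 1.35
position: [475.3, 94.3, 231.2]
tool_rot: [0.139, 0.99, 0.0, -0.0]
ft_force: [0.1, 0.2, -0.1]
width: 1.0
grip_force: 0.0
```

{"method": "inch_along", "body": {
  "motion": [
    {"x": -44, "y": -42.7},
    {"rz": -0.12},
    {"rz": -0.12},
    {},
    {}
  ]
}}

```text
time_s: 1.98
position: [505.1, 43.0, 231.2]
tool_rot: [0.02, 1.0, -0.0, -0.0]
ft_force: [-1.1, -0.2, 0.0]
width: 0.998
grip_force: 0.0
```

```bash
cat >> h.py <<'E'
from scipy.spatial.transform import Rotation as Ro
def goto(x,y,z,yaw):
    """remaining shift in tool axes, and turn about tool z so that tool y has heading yaw+pi/2"""
    s=robot.state(); M=Ro.from_quat(s['tool_rot']).as_matrix(); h=np.arctan2(M[1,1],M[0,1])-np.pi/2
    dy=(yaw-h+np.pi/2)%np.pi-np.pi/2
    print("t",s['time_s'],"pos",s['position'].round(1),"yaw",h.round(4),"shift",(M.T@(np.array([x,y,z])-s['position'])).round(1),"turn",-dy.round(4),"F",s['ft_force'].round(1),"w",round(s['width'],3))
E
python3 -c "
from h import *
goto(506,42,150,-.036)"
```

```text
t 1.975 pos [505.1  43.  231.2] yaw -0.0406 shift [-0.9 -1.  81.2] turn -0.0046 F [-1.1 -0.2  0. ] w 0.998
```

{"method": "inch_along", "body": {
  "motion": [
    {"x": -1, "y": -1, "z": 45},
    {"z": 45},
    {"z": 45},
    {"z": 36},
    {}
  ]
}}

```text
time_s: 2.6
position: [504.2, 41.9, 58.3]
tool_rot: [0.02, 1.0, -0.001, -0.003]
ft_force: [-0.2, 0.6, 0.2]
width: 0.999
grip_force: 0.0
```

```bash
python3 - <<'E'
from h import *
p,d=robot.snapshot("scene"); c=p[130:250,260:390,::-1]; cv2.imwrite("pics/g1.png",cv2.resize(c,None,fx=5,fy=5,interpolation=cv2.INTER_CUBIC))
goto(506,42,34.5,-.036)
E
```

```text
t 2.65 pos [505.6  42.   59.8] yaw -0.0392 shift [-0.5  0.1 25.3] turn -0.0032 F [0.4 0.8 0.7] w 1.002
```

View pics/g1.png

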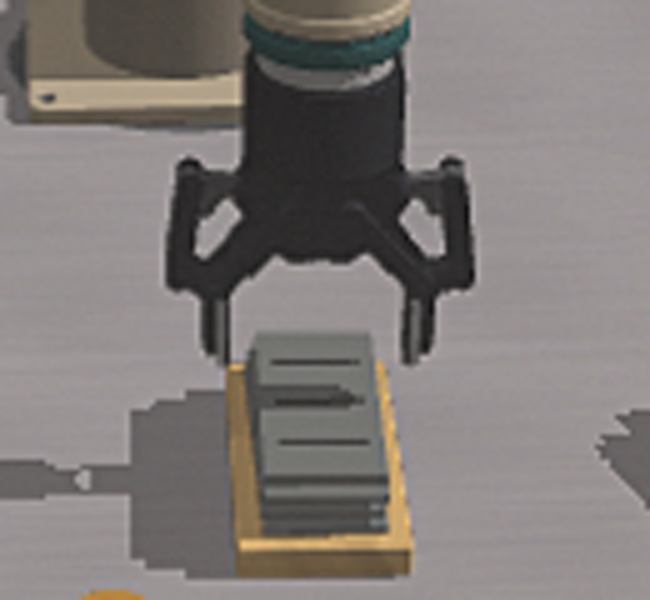

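The fingertips are at about (303,203) and (342,202), with the cover centre about 1 px to the right of their midpoint. I'll check the tip height and correct the y position.

```bash
python3 - <<'E'
from h import *
for uv in[(303,203),(341.6,202.4),(260+254/5,210),(260+382/5,210)]:
    o,d=rays("scene",[uv]); d=d[0]
    print((o+d*((506-o[0])/d[0])).round(1), at_z("scene",[uv],48).round(1))
E
```

```text
[506.  -11.1  67.3] [[475.   -9.3  48. ]]
[506.   84.4  66.1] [[477.   88.5  48. ]]
[506.    8.3  46.3] [[508.7   8.1  48. ]]
[506.   72.3  44.2] [[511.9  71.5  48. ]]
```

{"method": "inch_along", "body": {
  "motion": [
    {"y": 2, "z": 12},
    {},
    {}
  ]
}}

```text
time_s: 3.02
position: [506.8, 44.0, 49.0]
tool_rot: [0.019, 1.0, 0.0, 0.001]
ft_force: [0.1, -0.5, 0.2]
width: 0.999
grip_force: 0.0
```

```bash
python3 -c "
from h import *
goto(506,44,34.5,-.036)"
```

```text
t 3.025 pos [506.8  44.   49. ] yaw -0.0388 shift [ 0.8  0.  14.5] turn -0.0028 F [ 0.1 -0.5  0.2] w 0.999
```

{"method": "inch_along", "body": {
  "motion": [
    {"z": 13},
    {},
    {}
  ]
}}

```text
time_s: 3.4
position: [506.1, 43.8, 35.1]
tool_rot: [0.019, 1.0, -0.0, -0.0]
ft_force: [-0.7, 0.4, -0.0]
width: 1.002
grip_force: 0.0
```

{"method": "inch_along", "body": {
  "motion": [
    {},
    {},
    {},
    {},
    {}
  ],
  "finger_gap": 0.0
}}

```text
time_s: 4.03
position: [506.5, 43.9, 35.9]
tool_rot: [0.019, 1.0, 0.0, 0.0]
ft_force: [-1.3, -0.3, 5.6]
width: 0.684
grip_force: 63.8
```

{"method": "inch_along", "body": {
  "motion": [
    {},
    {}
  ]
}}

```text
time_s: 4.28
position: [506.4, 43.9, 35.9]
tool_rot: [0.019, 1.0, 0.0, 0.0]
ft_force: [-1.3, -1.0, 5.1]
width: 0.679
grip_force: 63.8
```

{"method": "inch_along", "body": {
  "motion": [
    {"z": -5},
    {"z": -10},
    {"z": -40},
    {"z": -50},
    {}
  ]
}}

```text
time_s: 4.9
position: [509.1, 44.1, 144.2]
tool_rot: [0.019, 1.0, 0.001, 0.004]
ft_force: [0.1, 0.3, -1.2]
width: 0.676
grip_force: 64.7
```

{"method": "inch_along", "body": {
  "motion": [
    {},
    {}
  ]
}}

```text
time_s: 5.15
position: [505.3, 43.8, 139.3]
tool_rot: [0.019, 1.0, -0.0, -0.001]
ft_force: [0.1, -0.6, -0.4]
width: 0.681
grip_force: 64.7
```

```bash
python3 - <<'E'
from h import *
p,d=robot.snapshot("scene"); c=p[120:250,255:395,::-1]; cv2.imwrite("pics/g2.png",cv2.resize(c,None,fx=4,fy=4,interpolation=cv2.INTER_CUBIC))
goto(590,-290,160,-.34)
E
```

```text
t 5.2 pos [505.4  43.8 139.2] yaw -0.0388 shift [ -97.5 -330.2  -20.9] turn 0.3012 F [ 0.6 -0.7 -1. ] w 0.679
```

View pics/g2.png

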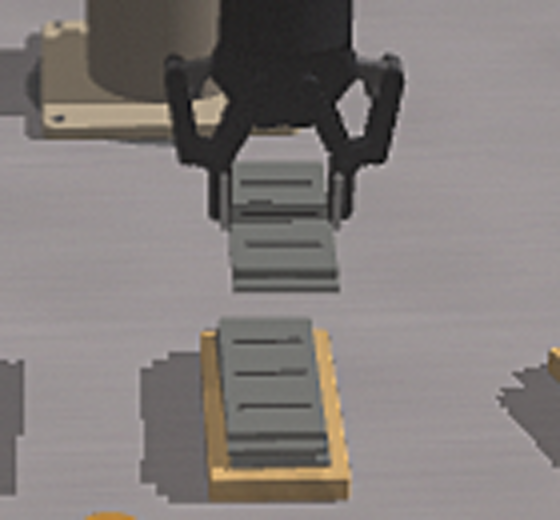

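Exactly one cover has been lifted and it hangs level, with two left on the board. Next, over to the case.

{"method": "inch_along", "body": {
  "motion": [
    {"x": -16.2, "y": -55},
    {"x": -16.2, "y": -55},
    {"x": -16.2, "y": -55},
    {"x": -16.2, "y": -55},
    {"x": -16.2, "y": -55}
  ]
}}

```text
time_s: 5.82
position: [576.2, -235.6, 138.9]
tool_rot: [0.019, 1.0, 0.001, -0.001]
ft_force: [0.5, 0.9, -1.1]
width: 0.681
grip_force: 64.7
```

{"method": "inch_along", "body": {
  "motion": [
    {"x": -16.2, "y": -55},
    {"rz": 0.15},
    {"rz": 0.155},
    {},
    {}
  ]
}}

```text
time_s: 6.45
position: [590.3, -289.2, 139.5]
tool_rot: [0.17, 0.986, 0.0, -0.001]
ft_force: [1.2, 0.5, -1.1]
width: 0.682
grip_force: 64.7
```

{"method": "inch_along", "body": {
  "motion": [
    {"z": 30},
    {},
    {}
  ]
}}

```text
time_s: 6.82
position: [590.9, -289.8, 110.8]
tool_rot: [0.171, 0.985, -0.0, 0.0]
ft_force: [0.3, -1.4, -0.4]
width: 0.68
grip_force: 64.7
```

```bash
python3 - <<'E'
from h import *
goto(590,-290,160,-.34)
out=[]
for n,(x,y,w,h) in(("top",(375,195,75,90)),("scene",(140,180,90,90))):
    p,d=robot.snapshot(n); cv2.imwrite(f"pics/{n}2.png",p[...,::-1]); np.save(n+"2.npy",d)
    c=cv2.resize(np.ascontiguousarray(p[y:y+h,x:x+w,::-1]),None,fx=6 if n=="scene" else 6,fy=6,interpolation=cv2.INTER_CUBIC)[:540,:540]
    if n=="top": c=c[:,:450]
    else: c=c[:,100:450]
    out.append(c)
cv2.imwrite("pics/k1.png",np.hstack(out))
E
```

```text
t 6.825 pos [ 590.9 -289.8  110.8] yaw -0.343 shift [  0.8  -0.5 -49.2] turn -0.003 F [ 0.3 -1.4 -0.4] w 0.68
```

View pics/k1.png

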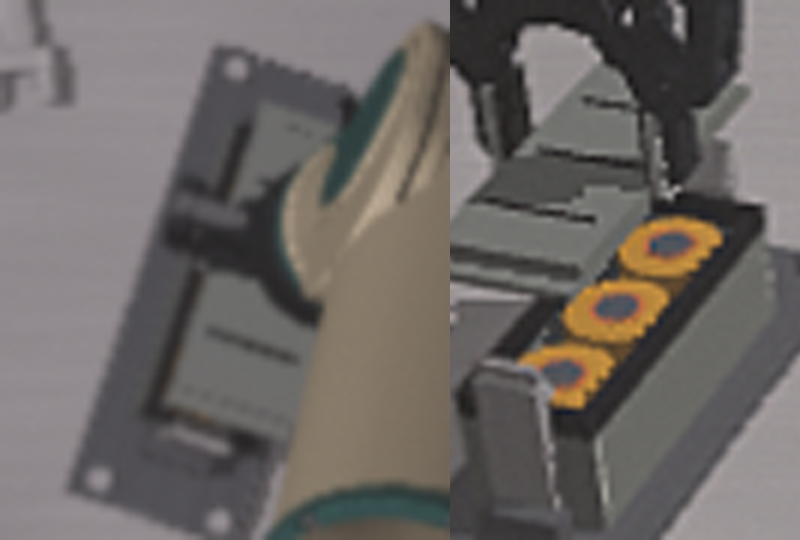

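```bash
python3 - <<'E'
from h import *
hs=at_z("top",[(414.35,206.3),(434.4,213.4),(391.3,275),(411.3,282)],8)
c=hs.mean(0); a1=hs[0]-hs[2]; a2=hs[1]-hs[3]; print("plate",hs.round(1).tolist(),c.round(1),np.arctan2(a1[1],a1[0]),np.arctan2(a2[1],a2[0]))
yaw=np.arctan2((a1+a2)[1],(a1+a2)[0]); ex=np.array([np.cos(yaw),np.sin(yaw)]); ey=np.array([-ex[1],ex[0]])
def loc(P): q=P[:,:2]-c[:2]; return np.c_[q@ex,q@ey].round(1).tolist()
f=lambda *l:[((x+.5)/6-.5+375,(y+.5)/6-.5+195) for x,y in l]
T2=lambda *l:[((x-360+.5)/8-.5+385,(y+.5)/8-.5+200) for x,y in l]
print("barrels",loc(at_z("top",T2((646,222),(609,341),(570,460)),54)))
print("rim",loc(at_z("top",T2((600,130),(472,512),(742,175)),60)))
print("+y edge of cover",loc(at_z("top",f((255,105),(195,300),(168,390)),122.9)))
print("-x mark ends",loc(at_z("top",f((208,330),(298,360)),122.9)))
print("-x step",loc(at_z("top",f((180,390),(270,418)),122.9)),"lip end",loc(at_z("top",f((165,402),(262,440)),117)))
print("tcp",loc(robot.state()['position'][None]))
E
python3 - <<'E'
import cv2,numpy as np
p=cv2.imread('pics/top2.png')[215:275,395:428]
q=cv2.imread('pics/top0.png')[210:270,405:440]
z=lambda i:cv2.resize(i,None,fx=10,fy=10,interpolation=cv2.INTER_CUBIC)
a=np.hstack([z(p),z(q)]); a=cv2.convertScaleAbs(a,alpha=1.6); print(a.shape); cv2.imwrite('pics/k2.png',a)
E
```

```text
plate [[703.6, -298.2, 8.0], [681.1, -359.1, 8.0], [495.7, -222.0, 8.0], [473.8, -281.9, 8.0]] [ 588.5 -290.3    8. ] -0.35139656323704965 -0.3565003849002252
barrels [[47.2, 2.3], [0.9, 1.3], [-45.4, 0.9]]
rim [[72.7, 30.0], [-76.0, 29.7], [74.6, -24.8]]
+y edge of cover [[72.6, 35.5], [-24.0, 33.1], [-68.0, 31.6]]
-x mark ends [[-35.2, 22.8], [-34.4, -21.4]]
-x step [[-66.1, 26.3], [-64.4, -17.6]] lip end [[-73.1, 30.2], [-74.8, -18.4]]
tcp [[2.5, 1.2]]
(600, 680, 3)
```

View pics/k2.png

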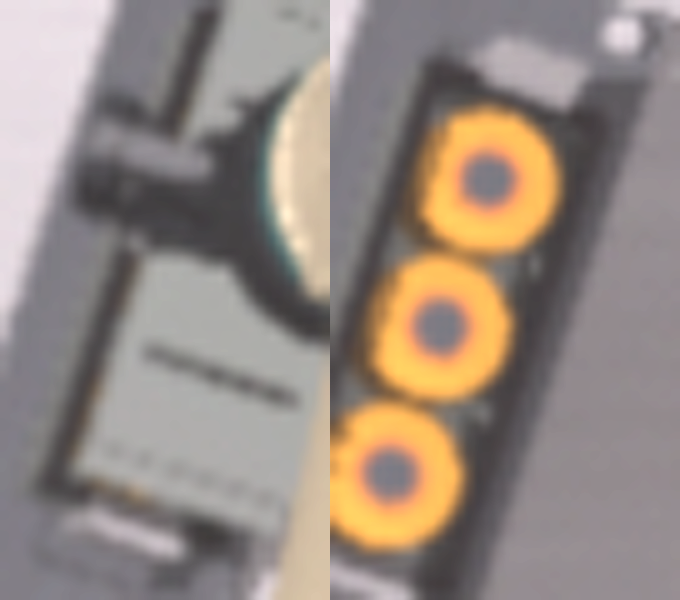

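The cover lies over the case, with black rim showing along its +y side. I estimate it is within 1–3 mm of centre. I'll lower it to just above the ramps and check both views again.

{"method": "inch_along", "body": {
  "motion": [
    {"x": 1, "z": 17, "rz": 0.011},
    {"z": 16},
    {},
    {}
  ]
}}

```text
time_s: 7.42
position: [589.5, -289.2, 77.0]
tool_rot: [0.176, 0.984, 0.0, -0.0]
ft_force: [0.2, -0.2, -0.3]
width: 0.682
grip_force: 64.7
```

```bash
python3 - <<'E'
from h import *
goto(590,-290,110,-.354)
pt,_=robot.snapshot("top"); ps,_=robot.snapshot("scene"); cv2.imwrite("pics/top3.png",pt[...,::-1]); cv2.imwrite("pics/scene3.png",ps[...,::-1])
z=lambda i,s:cv2.resize(np.ascontiguousarray(i[...,::-1]),None,fx=s,fy=s,interpolation=cv2.INTER_CUBIC)
a=np.hstack([z(pt[213:273,395:428],10),z(ps[205:265,155:202],10)]); a=cv2.convertScaleAbs(a,alpha=1.5); print(a.shape); cv2.imwrite("pics/k3.png",a)
E
```

```text
t 7.425 pos [ 589.5 -289.2   77. ] yaw -0.3548 shift [ -0.7  -0.5 -33. ] turn -0.0008 F [ 0.2 -0.2 -0.3] w 0.682
(600, 800, 3)
```

View pics/k3.png

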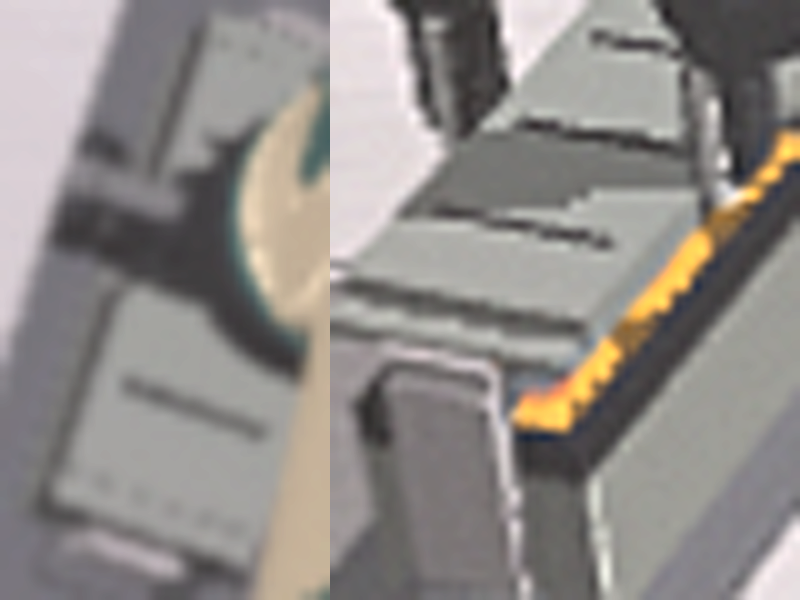

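```bash
python3 - <<'E'
from h import *
c=np.array([588.5,-290.3]); yaw=-.354; ex=np.array([np.cos(yaw),np.sin(yaw)]); ey=np.array([-ex[1],ex[0]])
def loc(P): q=P[:,:2]-c; return np.c_[q@ex,q@ey].round(1).tolist()
f=lambda *l:[((x+.5)/10-.5+395,(y+.5)/10-.5+213) for x,y in l]
s=lambda *l:[((x-330+.5)/10-.5+155,(y+.5)/10-.5+205) for x,y in l]
zt=89.1
print("top: +y edge",loc(at_z("top",f((55,470),(115,290),(200,30)),zt)))
print("-x step",loc(at_z("top",f((80,482),(225,525)),zt)),"+x step",loc(at_z("top",f((222,45),(265,57)),zt)))
print("-x lip",loc(at_z("top",f((48,502),(238,570)),zt-6)), "-x mark",loc(at_z("top",f((125,382),(265,432)),zt)))
print("scene: rim corner",loc(at_z("scene",s((572,482),),60)), "rim edge",loc(at_z("scene",s((700,335),(795,232)),60)))
print("cover bottom +y edge",loc(at_z("scene",s((512,395),(600,315),(720,205)),zt-10)),"plateau corner",loc(at_z("scene",s((590,330),(695,195)),zt)))
print("+x mark",loc(at_z("scene",s((435,210),(612,243)),zt)),"mid",loc(at_z("scene",s((520,124),(690,150)),zt)))
# scene bias from original barrels & baseline
S2=lambda *l:[((x-340+.5)/7-.5+160,(y+.5)/7-.5+195) for x,y in l]
print("scene barrels",loc(at_z("scene",S2((450,328),(512,252),(573,180)),54)),"rim",loc(at_z("scene",S2((537,110),(683,135),(480,405)),60)))
print("tcp",loc(robot.state()['position'][None]))
E
```

```text
top: +y edge [[-66.6, 33.5], [-11.9, 33.7], [67.7, 34.4]]
-x step [[-67.5, 25.6], [-65.2, -17.6]] +x step [[65.7, 27.0], [66.6, 14.2]]
-x lip [[-75.3, 31.6], [-75.5, -26.3]] -x mark [[-36.0, 22.6], [-36.1, -20.0]]
scene: rim corner [[89.7, 32.3]] rim edge [[31.8, 34.0], [-11.7, 36.4]]
cover bottom +y edge [[87.5, 19.5], [55.0, 23.7], [8.1, 29.5]] plateau corner [[72.9, 32.1], [19.1, 30.1]]
+x mark [[41.9, -23.0], [41.7, 21.1]] mid [[4.9, -21.6], [3.0, 20.7]]
scene barrels [[47.3, 0.3], [2.7, -0.6], [-42.1, -0.7]] rim [[-70.1, -28.0], [-70.7, 27.6], [88.1, 33.5]]
tcp [[0.9, 1.3]]
```

The offset between cover and rim is about 1 mm or less in both views, which is within tolerance. Pressing down in stages.

{"method": "inch_along", "body": {
  "motion": [
    {"z": 3},
    {"z": 2},
    {"z": 2},
    {"z": 2},
    {}
  ]
}}

```text
time_s: 8.15
position: [591.0, -289.9, 70.0]
tool_rot: [0.176, 0.984, -0.0, 0.002]
ft_force: [-1.9, 0.7, 8.1]
width: 0.681
grip_force: 65.7
```

{"method": "inch_along", "body": {
  "motion": [
    {"z": 1.5},
    {"z": 1.5},
    {}
  ]
}}

```text
time_s: 8.52
position: [591.7, -290.3, 68.0]
tool_rot: [0.176, 0.984, -0.001, 0.003]
ft_force: [-1.6, 0.6, 12.4]
width: 0.683
grip_force: 66.2
```

{"method": "inch_along", "body": {
  "motion": [
    {"z": 1.5},
    {},
    {"z": 1.5},
    {}
  ]
}}

```text
time_s: 9.02
position: [591.4, -290.2, 64.5]
tool_rot: [0.177, 0.984, -0.001, 0.002]
ft_force: [-0.8, 1.8, 11.3]
width: 0.679
grip_force: 65.9
```

{"method": "inch_along", "body": {
  "motion": [
    {"z": 1.5},
    {},
    {"z": 1.5},
    {}
  ]
}}

```text
time_s: 9.52
position: [589.8, -289.5, 61.3]
tool_rot: [0.177, 0.984, -0.0, 0.0]
ft_force: [-4.2, 2.0, 13.1]
width: 0.682
grip_force: 66.3
```

{"method": "inch_along", "body": {
  "motion": [
    {"z": 1.5},
    {},
    {"z": 1.5},
    {}
  ]
}}

```text
time_s: 10.02
position: [588.8, -289.1, 57.9]
tool_rot: [0.177, 0.984, 0.0, -0.001]
ft_force: [-6.2, 2.8, 14.5]
width: 0.678
grip_force: 67.0
```

{"method": "inch_along", "body": {
  "motion": [
    {"z": 1.5},
    {},
    {"z": 1.5},
    {},
    {}
  ]
}}

```text
time_s: 10.65
position: [588.8, -289.1, 57.7]
tool_rot: [0.177, 0.984, 0.0, -0.001]
ft_force: [-11.3, 5.2, 32.9]
width: 0.682
grip_force: 68.9
```

The TCP is at 57.7 mm, which matches a seated cover (57.9 expected), with 33 N of push. I'll check both catches by eye.

```bash
python3 - <<'E'
from h import *
pt,_=robot.snapshot("top"); ps,_=robot.snapshot("scene")
z=lambda i,s:cv2.resize(np.ascontiguousarray(i[...,::-1]),None,fx=s,fy=s,interpolation=cv2.INTER_CUBIC)
a=np.hstack([z(pt[205:285,390:430],7),z(ps[195:275,145:217],7)]); a=cv2.convertScaleAbs(a,alpha=1.5); print(a.shape); cv2.imwrite("pics/k4.png",a)
goto(588.8,-289.1,57.7,-.354)
E
```

```text
(560, 784, 3)
t 10.75 pos [ 588.9 -289.1   57.7] yaw -0.355 shift [ 0. -0.  0.] turn -0.001 F [-11.1   5.7  33.3] w 0.681
```

View pics/k4.png

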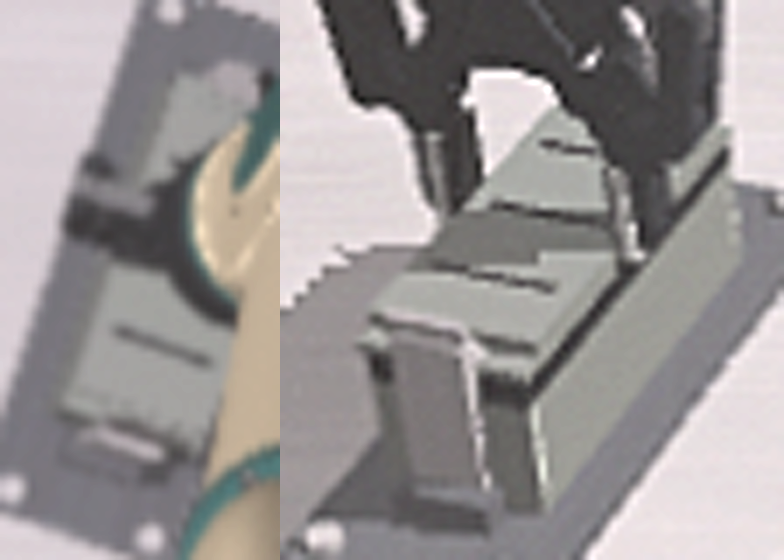

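The cover sits flush and centred, with black rim showing along its length and the visible catch upright over the lip. The grip and a push of about 33 N are holding steady, so I'm handing it in.

```bash
python3 -c "
from rig import robot
print(robot.job_done())"
```

```text
the job is handed in; nothing more can be done
None
```

I lifted only the top long cover, pressed it flush onto the case rim and handed the job in with it still gripped and pushed down at about 33 N; the hand-in gave no verdict, and the far catch was partly hidden in my last pictures, so I did not confirm by eye that it had snapped home.

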